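# Stand up the gel cassette and set the comb between its plates

### The arm

A 6-joint arm with a two-finger parallel gripper is mounted at the origin on the work surface. World frame = base frame: x ahead of the robot, y to its left, z up, the work surface at z = 0. Lengths are in m, angles in rad, forces in N, time in s.
With the tool pointing down it reaches from about 0.3 to 0.775 m from the base axis. Payload 14.6 kg.
Tool frame: the origin (TCP) lies midway between the tips of the shut fingers; the grasp point (between the pads) lies 19 mm behind it; z points along the fingers, y is the line along which they close (so a half turn about z gives the same grasp; the last joint's range is limited). The gripper opens to 85 mm and grips with 20 to 120 N. Pads are 22 mm wide; open, the fingers measure 114 mm over their backs; the gripper's body (76 mm by 85 mm) begins 54 mm behind the grasp point. The pads swing forward as they close: fully open they stand 13 mm farther back than shut.
Start: joints at [-1.249, 0.3, 1.521, -0, 1.321, -0.067], TCP at [0.208, -0.509, 0.231] pointing down, gripper open.
Joint ranges: [-3.03, 3.03], [-0.79, 2.21], [0.23, 2.52], [-1.04, 4.18], [0, 3.07], [-2.55, 2.55]. Speed limits (rad/s): [2.22, 2.22, 2.57, 3.14, 3.14, 3.14].

### API

Orientations are given as [roll, pitch, yaw] about the fixed x, y, z axes, in that order (R = Rz(yaw) Ry(pitch) Rx(roll)).
In Python, from bench import monitor, cams, ctrl, nets gives the robot as it stands. The module is installed in compiled form; this text tells all that it offers.
- The arm moves only by the tool servo_tool, never from a script. Its argument "plan" is a list of rows, each an object with "jaw": the closure, from 0 (fully open) to 1 (shut); "linear": the shift along the world's x, y, z in mm, a list of three; "yaw": the turn about the world's z in degrees. A call has 1 to 5 rows; each row is the pose to reach, as a shift and turn from the pose commanded when the call began; what a row does not reach only later rows make up. A row lasts 1/10 s, in which the tool goes at most 50 mm and 8.59 degrees, less where a joint would pass 70% of its speed; a pose out of reach is approached as far as the arm can. A call with a gripper value outside its range is refused whole. The fingers move at their own pace and stop on an object; "newtons" is the grip in N (left out, the last holds). Time passes only in rows, so rows that repeat a pose let the fingers close. It gives the time, the measured TCP pose, the force, the opening and the grip force at its end, in the units of the state.
- monitor.state(): the state, without advancing time (a new reading comes with each control period).
- cams.get_image(name): name is "scene" or "side" or "wrist"; returns (picture, depth): 384x512x3 uint8, red, green, blue; 384x512 float32, m along the optical axis (not along the pixel's ray), 0 where there is no reading.
- cams.camera_model(name): a dict with "camera_matrix" (3x3 intrinsics, pixels), "xyz" and "orientation" of the camera in the world. Camera axes: x right, y up, looking along -z (the intrinsics and any distortion apply to the point x, -y, -z); pixel columns grow to the right and rows downward; lengths in m; the calibration is good to about 2 mm. A picture is of the moment at which its call begins: read the wrist's pose just before it. camera_model takes no time and is no camera call; for the wrist camera it gives the pose at the moment of the call.
- ctrl.job_done(): hands the job in; it is judged then, once.
Trained networks look in the newest picture that a camera, given by its name, has taken for a name from the list of things; names that differ only in an ending like _2 or _b are one class to them, and where a whole thing is asked for, a point or a joint stands for the part that bears it (a point fixed in the world has none). Each returns a list of dicts, best first, with "confidence" (0 to 1); they miss things now and then, are a little off and sometimes report something else, mostly with a low value. They report only what shows in the picture. A call takes as long as a camera call. They do not tell look-alikes from the thing itself.
- nets.find_in(label, camera): "point" ([column, row] in pixels, amid what is visible of it).
- nets.cut_out(label, camera): "mask" (384x512 bool, what is visible of it) and "point" ([column, row] in pixels, amid what is visible of it).
The state is a dict: "time": time; "joint_pos": joint angles; "joint_vel": joint speeds; "effort": joint torques, N m; "ee_pos": TCP position; "tcp_rot": TCP orientation; "force": force on the tool from outside, world axes, zero at the start; "ft_torque": the same for the moment, N m; "opening": finger opening in m; "finger_force": force on a finger pad.
Only numpy, scipy, OpenCV 4.12 (cv2) and the standard library are available. Lean on these libraries where they do the work, as an engineer would, in place of code of your own. Each camera call takes 0.05 s, during which the arm holds its last target. There are 200 camera calls.

### The job

The gel cassette has been knocked over onto its back: stand it upright on its foot on the bench and let go of it. Then take the comb out of its rack and slide it, teeth down, between the cassette's two plates until it drags snugly, without ramming it, and finish while still holding the comb at that depth. Leave the bottle, the tube rack and the tip box alone.

Things in the scene. Friction and masses are not known exactly. Their poses are not given: they have to be found in the camera images.
- cassette: Loose grey gel cassette, 0.55 kg, 46 (x) x 60 (y) x 95 mm (z): 16 mm heavy foot (slick, slides easily), two flat side cheeks 6 mm thick (outer faces y = +-30, full depth and height; grip across them). Origin: centre of the foot's underside; +z to the open top; x crosses the plates (-x back, white plate; +x front, glass plate). Starts lying on its back, +x up, origin 23 mm above the bench.
- mouth (a point): Middle of the cassette's open top, 95 mm from the foot's underside, level with both plates' top edges. The gap there is 10 mm wide (cassette x -5 to +5 mm) and 48 mm long (y). A 4 mm comb sliding down along the white plate (comb's middle plane at x = -3 mm) first touches the glass plate 34 to 46 mm below the mouth, differently each time.
- backplate: White ceramic plate fixed in the cassette, upright, parallel to the cassette's yz plane, 4 mm thick; its inner face lies at x = -5 mm of the cassette. Snug means the comb touches this plate and the glass plate at once; the cassette slides sideways on the bench to let it. Its origin and axes are those of the cassette.
- jaw: Greenish glass plate, 4 mm thick, reaching 58 mm down from the mouth, sprung along cassette x (5 N/mm). It leans towards the white plate, 0.15 mm per mm of depth. Past first touch the squeeze on the comb grows about 0.6 N per mm of depth; the drag felt is 1 to 2 times the squeeze. About 3 to 9 mm past first touch is snug. Origin: that of the cassette, shifted a few mm along x at most.
- comb: White plastic gel comb, loose, 70 g, upright in its rack: blade 4 (x) x 36 (y) x 66 mm (z), its lowest 16 mm cut into four teeth; on top a grip bar 14 (x) x 44 (y) x 34 mm (z = 66 to 100 mm). Origin: middle of the teeth's lower edge; +z up to the bar. Grip the bar across its 14 mm thickness. Same either way round.
- rack: Comb rack, fixed: aluminium block 40 (x) x 70 (y) x 50 mm (z) with a slot 5.4 x 38 mm open at the top, slot floor 6 mm above the bench. Origin: centre of its underside. The comb stands in it with the same axes; lift it straight up by more than 44 mm to take it out.
- reagent: Bystander: round bottle 60 mm across, 130 mm high, loose; origin: centre of its underside.
- tubes: Bystander: low yellow tube rack with red caps, 70 (x) x 100 (y) x 43 mm, loose; origin: centre of its underside.
- tipbox: Bystander: blue pipette tip box with clear lid, 82 (x) x 117 (y) x 63 mm, loose; origin: centre of its underside.
Things that resemble listed ones, but are neither listed nor needed, are in the scene too. There is more than one size of the comb; the job needs the largest.

How it is judged:
On the way, in this order (a step that is already met when the one before it is completed fails the run):
1. the cassette stands upright on its foot, let go (angle between cassette's own z axis and vertical below 0.08 rad and height (world z) of cassette between -0.006 and 0.008 m and contact force between the fingers and cassette below 0.1 N and linear speed of cassette below 0.02 m/s), for 0.2 s.
2. the comb is lifted clear of its rack (height (world z) of comb above 0.055 m and contact force between the fingers and comb above 1 N), for 0.1 s.
3. the comb is held snug between the plates (angle between cassette's own z axis and vertical below 0.08 rad and height (world z) of cassette between -0.006 and 0.008 m and contact force between comb and jaw between 1.2 and 18 N and contact force between comb and backplate above 0.2 N and z of comb in the frame of cassette between 0.02 and 0.072 m and y of comb in the frame of cassette between -0.008 and 0.008 m and x of comb in the frame of cassette between -0.007 and 0.005 m and angle between the x axis of comb and the x axis of cassette, either way round below 0.15 rad and angle between comb's own z axis and vertical below 0.12 rad and contact force between the fingers and comb above 1 N and contact force between each of the arm, the fingers and cassette below 0.5 N and linear speed of comb below 0.01 m/s), for 0.3 s.
At the end, for the whole second after the job is handed in: Cassette upright on the bench (0.08 rad), untouched by the robot; comb held in the fingers, upright (0.12 rad), along the plates (0.15 rad), teeth 23 to 75 mm below the mouth, touching the white plate (over 0.2 N), squeezed by the sprung plate with 1.2 to 18 N, at rest (all of step 3); the arm keeps its last pose, push and grip.
It fails at once if the comb is rammed between the plates (over 45 N on either plate) (contact force between comb and jaw above 45 N or contact force between comb and backplate above 45 N).
It fails at once if a bystander is moved more than 30 mm or tipped (distance of any of reagent, tubes, tipbox from where it was at the start of the episode above 0.03 m or angle between any of reagent, tubes, tipbox's own z axis and vertical above 0.3 rad).
It also fails if it takes over 64 s, if anything falls off the work surface, if the arm or the gripper's body presses on something with over 40 N, if the wrist force passes 120 N, or if a joint passes its speed limit or range.

## Working session

There is one attempt and no reset: what is moved stays moved. The work goes in short steps, Python scripts to look and compute and a tool call to move; the robot and the scene stay as the last step left them, time stands still between calls to the robot, and variables do not carry over. Pictures are saved under pics/ and viewed, at most 10 in all, crops included, and the job is handed in when it is done.

Besides the shell and the picture viewer there is one more tool, called after "Emit:" as a command line: name --argument value ..., lists and objects as JSON in quotes. servo_tool: Moves the arm, as the interface text tells. Its arguments: {"type":"object","properties":{"plan":{"type":"array"},"newtons":{"type":"number"}},"required":["plan"]}

```bash
mkdir -p pics
cat > h.py <<'E'
import numpy as np, cv2
from scipy.spatial.transform import Rotation as R
from bench import monitor, cams, ctrl, nets
def cloud(name):
    m=cams.camera_model(name); img,d=cams.get_image(name)
    K=np.array(m["camera_matrix"]); v,u=np.mgrid[:384,:512]
    p=np.stack([(u-K[0,2])/K[0,0]*d,-(v-K[1,2])/K[1,1]*d,-d],-1)
    o=np.array(m["orientation"])
    Rm=o if o.shape==(3,3) else R.from_euler('xyz',o).as_matrix()
    w=p@Rm.T+np.array(m["xyz"]); w[d<=0]=np.nan
    return img,w
def save(n,img): cv2.imwrite("pics/"+n,cv2.cvtColor(img,cv2.COLOR_RGB2BGR))
E
python3 - <<'E'
from h import *
out=[]
for c in("scene","side"):
    print(c,cams.camera_model(c))
    img,w=cloud(c); out.append(img); np.savez(c+".npz",img=img,w=w)
    for l in("cassette","comb","rack","reagent","tubes","tipbox","mouth","backplate","jaw"):
        for r in nets.cut_out(l,c)[:4]:
            m=r["mask"]; q=w[m]; q=q[~np.isnan(q[:,0])]
            if len(q): print(l,np.round(r["confidence"],2),np.round(r["point"]),np.round(np.median(q,0),3),np.round(np.percentile(q,3,0),3),np.round(np.percentile(q,97,0),3))
big=np.vstack(out); save("a.png",cv2.resize(big[:384],(800,600)));save("b.png",cv2.resize(big[384:],(800,600)))
print(monitor.state())
E
```

```text
scene {'camera_matrix': array([[358.13296308,   0.        , 249.73888448],
       [  0.        , 358.13296308, 191.07930434],
       [  0.        ,   0.        ,   1.        ]]), 'xyz': array([1.02122463, 0.09031105, 0.6813666 ]), 'orientation': array([ 0.60750923, -0.00976984,  1.89353968])}
cassette 0.96 [371. 182.] [0.49  0.207 0.03 ] [0.443 0.159 0.001] [0.517 0.248 0.047]
cassette 0.37 [198. 152.] [ 0.531 -0.197  0.041] [ 0.484 -0.231  0.004] [ 0.551 -0.183  0.051]
comb 0.72 [218. 169.] [ 0.557 -0.133  0.049] [ 0.547 -0.14   0.01 ] [ 0.568 -0.125  0.067]
comb 0.63 [164. 145.] [ 0.536 -0.281  0.054] [ 0.518 -0.293  0.004] [ 0.543 -0.275  0.066]
rack 0.84 [200. 153.] [ 0.531 -0.198  0.037] [ 0.484 -0.234 -0.001] [ 0.551 -0.183  0.051]
reagent 0.95 [184. 243.] [ 0.775 -0.116  0.083] [ 0.74  -0.153 -0.001] [ 0.793 -0.097  0.13 ]
tubes 0.73 [340. 276.] [0.726 0.18  0.032] [0.688 0.134 0.008] [0.752 0.225 0.044]
tipbox 0.85 [116. 174.] [ 0.665 -0.329  0.062] [ 0.615 -0.398  0.008] [ 0.701 -0.284  0.064]
mouth 0.96 [373. 184.] [0.49  0.206 0.03 ] [0.445 0.16  0.004] [0.517 0.247 0.047]
[... 1239 characters left out ...]
 [0.483 0.204 0.03 ]
{'time': 1.0, 'joint_pos': array([-1.24858301e+00,  2.99913392e-01,  1.52096059e+00,  1.61861120e-05,
        1.32069295e+00, -6.65959518e-02]), 'joint_vel': array([ 0.00099471,  0.00095487,  0.0003469 ,  0.00143091,  0.00037246,
       -0.00033921]), 'effort': array([ 1.07639495e-03, -5.43346846e+01, -3.61982775e+01,  1.36331684e-05,
        7.30570009e-04,  2.24394370e-05]), 'ee_pos': array([ 0.20850321, -0.50895507,  0.23128992]), 'tcp_rot': array([ 3.14156595e+00, -1.39362650e-05,  3.88805259e-01]), 'force': array([ 0.03002995, -0.54852731,  0.20574323]), 'ft_torque': array([ 0.02978655, -0.0307702 , -0.00154645]), 'finger_force': 0.0, 'opening': 0.08548107577706746}
```

View pics/a.png

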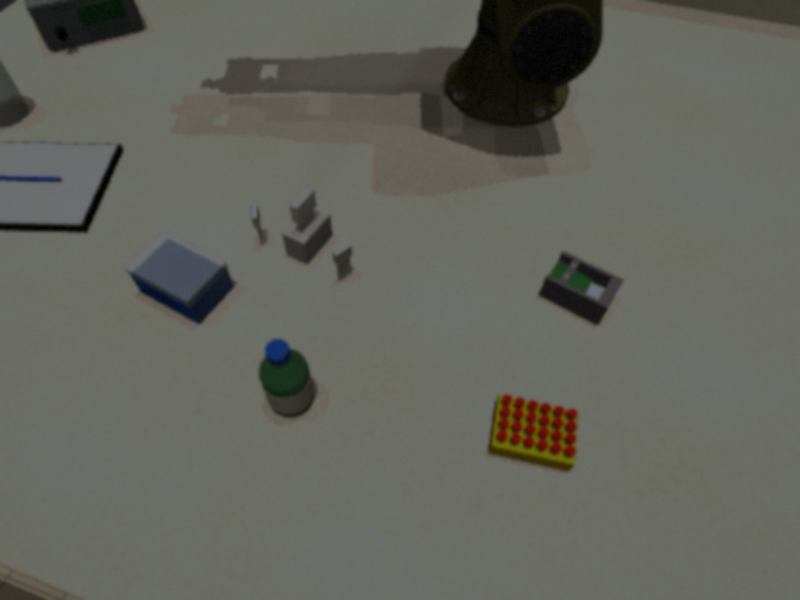

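View pics/b.png

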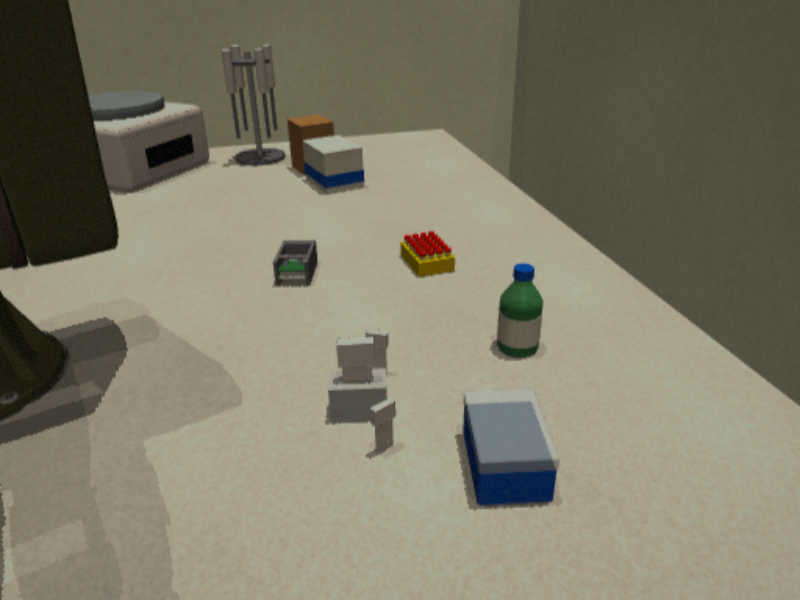

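Run:
```python
from h import *
S=np.load("scene.npz");D=np.load("side.npz")
a=cv2.resize(S["img"][150:215,330:415],(400,306),interpolation=cv2.INTER_CUBIC)
b=cv2.resize(D["img"][140:190,160:225],(400,306),interpolation=cv2.INTER_CUBIC)
c=cv2.resize(S["img"][110:185,150:240],(400,290),interpolation=cv2.INTER_CUBIC)
d=cv2.resize(D["img"][205:295,200:270],(400,290),interpolation=cv2.INTER_CUBIC)
im=np.vstack([np.hstack([a,b]),np.hstack([c,d])])
save("c.png",np.clip(im.astype(float)*1.7,0,255).astype(np.uint8))
# top height points
P=np.vstack([S["w"].reshape(-1,3),D["w"].reshape(-1,3)]);P=P[~np.isnan(P[:,0])]
def rect(lo,hi,zlo,zhi):
    q=P[(P[:,0]>lo[0])&(P[:,0]<hi[0])&(P[:,1]>lo[1])&(P[:,1]<hi[1])&(P[:,2]>zlo)&(P[:,2]<zhi)]
    print(len(q),cv2.minAreaRect((q[:,:2]*1000).astype(np.float32)),np.round(q.mean(0),4), np.round(np.percentile(q[:,2],[50,98]),4))
rect((.4,.12),(.56,.29),.040,.055)   # cassette top
rect((.4,.12),(.56,.29),.01,.055)
rect((.45,-.26),(.58,-.15),.06,.13) # comb bar
rect((.45,-.26),(.58,-.15),.09,.13)
rect((.45,-.26),(.58,-.15),.044,.053)
rect((.45,-.26),(.58,-.15),.01,.053)
```

```text
709 ((476.43450927734375, 203.7969970703125), (99.46562957763672, 63.138755798339844), 74.1720199584961) [0.4798 0.2105 0.0445] [0.0447 0.0471]
1953 ((476.9593811035156, 203.0027313232422), (100.7512435913086, 64.53868103027344), 74.11323547363281) [0.4794 0.2025 0.0326] [0.0321 0.0467]
792 ((513.2340698242188, -209.90443420410156), (19.226661682128906, 47.543861389160156), 79.5708236694336) [ 0.5133 -0.211   0.0897] [0.0913 0.1064]
421 ((513.2249755859375, -209.38702392578125), (17.720985412597656, 47.38886260986328), 77.16806030273438) [ 0.5134 -0.2105  0.1007] [0.103  0.1066]
757 ((512.7968139648438, -209.48348999023438), (43.60358810424805, 72.45487213134766), 78.7203598022461) [ 0.5146 -0.2107  0.0489] [0.0491 0.0519]
1512 ((512.8576049804688, -209.20916748046875), (44.382938385009766, 72.6297836303711), 78.1664810180664) [ 0.5142 -0.2135  0.0385] [0.044  0.0513]
```

View pics/c.png

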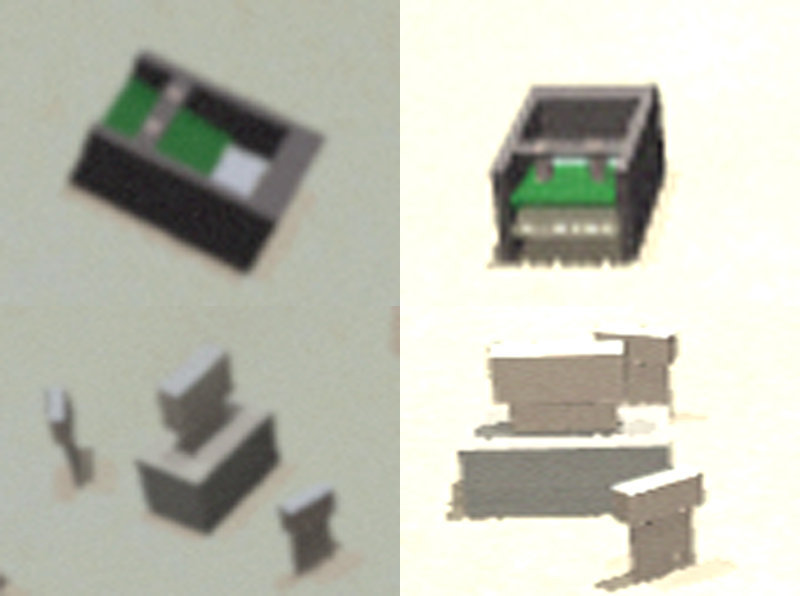

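Scene pixels: the cassette is at (371,182), its solid foot at the right/+y end and its mouth towards -y. There are three combs. The one in the rack at about (192,133) has a 44 mm bar with its top at 106 mm, so it is the largest and the right one. The loose ones at (164,145) and (218,169) top out at 66 mm and are the decoys. I'm moving to the cassette.

Emit:
servo_tool --plan '[{"jaw": 0,"linear": [17,45,0],"yaw": 6},{"jaw": 0,"linear": [34,91,0],"yaw": 12},{"jaw": 0,"linear": [52,137,0],"yaw": 18},{"jaw": 0,"linear": [69,182,0],"yaw": 24},{"jaw": 0,"linear": [87,228,0],"yaw": 30}]' --newtons 25

```text
time: 1.5
ee_pos: [0.2957, -0.2792, 0.2314]
tcp_rot: [3.141, 0.0, 0.916]
force: [0.9, 0.1, -0.1]
opening: 0.0857
finger_force: 0.0
```

Emit:
servo_tool --plan '[{"jaw": 0,"linear": [17,45,0],"yaw": 6},{"jaw": 0,"linear": [34,91,0],"yaw": 12},{"jaw": 0,"linear": [52,137,0],"yaw": 18},{"jaw": 0,"linear": [69,182,0],"yaw": 22},{"jaw": 0,"linear": [87,228,0],"yaw": 22}]'

```text
time: 2.0
ee_pos: [0.3827, -0.051, 0.2317]
tcp_rot: [3.14, -0.0, 1.299]
force: [1.3, -1.6, 0.1]
opening: 0.0855
finger_force: 0.0
```

Emit:
servo_tool --plan '[{"jaw": 0,"linear": [17,40,0],"yaw": 0},{"jaw": 0,"linear": [34,80,0],"yaw": 0},{"jaw": 0,"linear": [50,115,0],"yaw": 0},{"jaw": 0,"linear": [65,145,0],"yaw": 0},{"jaw": 0,"linear": [65,145,0],"yaw": 0}]'

```text
time: 2.5
ee_pos: [0.4483, 0.0948, 0.2311]
tcp_rot: [-3.141, -0.0, 1.299]
force: [-0.0, -0.2, 1.1]
opening: 0.0852
finger_force: 0.0
```

Run:
```python
from h import *
s=monitor.state();print(s["time"],s["joint_pos"],s["ee_pos"],s["tcp_rot"])
img,w=cloud("wrist");save("d.png",img);np.savez("wr.npz",img=img,w=w)
q=w.reshape(-1,3);q=q[~np.isnan(q[:,0])]
q=q[(abs(q[:,0]-.48)<.1)&(abs(q[:,1]-.2)<.1)]
for lo in(.01,.04):
    p=q[(q[:,2]>lo)&(q[:,2]<.056)];print(len(p),cv2.minAreaRect((p[:,:2]*1000).astype(np.float32)),p.mean(0))
```

```text
2.5 [1.28123458e-01 9.40347437e-02 1.76797122e+00 4.37804535e-04
 1.27958490e+00 3.99305928e-01] [0.44831402 0.09476191 0.23106567] [-3.14143123e+00 -3.87065101e-04  1.29948813e+00]
6170 ((473.94927978515625, 201.11705017089844), (84.58641052246094, 60.11296844482422), 74.30131530761719) [0.47479559 0.20442195 0.03270374]
2312 ((473.94927978515625, 201.11705017089844), (84.58641052246094, 60.11296844482422), 74.30131530761719) [0.47516008 0.205463   0.04591089]
```

View pics/d.png

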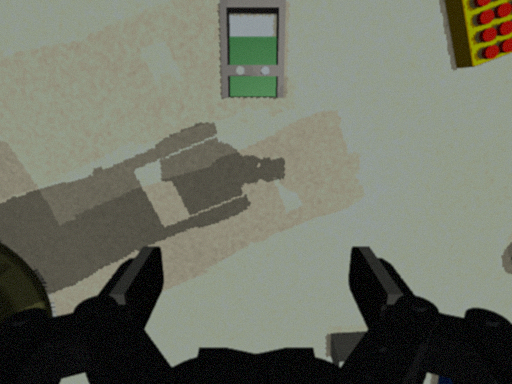

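Wrist view: the cassette is at (252,50), foot at the top and squared to the gripper. I'm descending over its mouth end.

Emit:
servo_tool --plan '[{"jaw": 0,"linear": [10,41,0],"yaw": 0},{"jaw": 0,"linear": [19,82,0],"yaw": 0},{"jaw": 0,"linear": [19,82,-45],"yaw": 0},{"jaw": 0,"linear": [19,82,-90],"yaw": 0},{"jaw": 0,"linear": [19,82,-135],"yaw": 0}]'

```text
time: 3.05
ee_pos: [0.4662, 0.1733, 0.0951]
tcp_rot: [3.141, -0.0, 1.296]
force: [0.9, -0.2, -0.5]
opening: 0.085
finger_force: 0.0
```

Emit:
servo_tool --plan '[{"jaw": 0,"linear": [0,0,-35],"yaw": 0},{"jaw": 0,"linear": [0,0,-65],"yaw": 0},{"jaw": 0,"linear": [0,0,-85],"yaw": 0},{"jaw": 0,"linear": [0,0,-92],"yaw": 0},{"jaw": 0,"linear": [0,0,-92],"yaw": 0}]'

```text
time: 3.55
ee_pos: [0.4663, 0.1734, 0.0041]
tcp_rot: [-3.141, 0.001, 1.296]
force: [0.8, -0.5, 0.2]
opening: 0.0854
finger_force: 0.0
```

Emit:
servo_tool --plan '[{"jaw": 0.6,"linear": [0,0,0],"yaw": 0},{"jaw": 0.6,"linear": [0,0,0],"yaw": 0},{"jaw": 0.6,"linear": [0,0,0],"yaw": 0},{"jaw": 0.6,"linear": [0,0,0],"yaw": 0},{"jaw": 0.6,"linear": [0,0,0],"yaw": 0}]' --newtons 25

```text
time: 4.05
ee_pos: [0.4672, 0.1741, 0.0056]
tcp_rot: [3.14, -0.001, 1.297]
force: [-1.3, -1.7, 6.0]
opening: 0.06
finger_force: 26.8
```

Emit:
servo_tool --plan '[{"jaw": 0.6,"linear": [1.5,5.5,12],"yaw": 0},{"jaw": 0.6,"linear": [3.6,12.7,23.5],"yaw": 0},{"jaw": 0.6,"linear": [6.1,21.6,33.5],"yaw": 0},{"jaw": 0.6,"linear": [9,31.8,42],"yaw": 0},{"jaw": 0.6,"linear": [12.1,43.1,49],"yaw": 0}]' --newtons 20

```text
time: 4.55
ee_pos: [0.4789, 0.2182, 0.0542]
tcp_rot: [3.141, -0.0, 1.297]
force: [-0.1, -0.3, -7.0]
opening: 0.0601
finger_force: 24.0
```

Run:
```python
from h import *
s=monitor.state();print(s["time"],s["ee_pos"],s["force"],s["ft_torque"],s["finger_force"])
a,_=cams.get_image("scene");b,_=cams.get_image("side")
im=np.hstack([cv2.resize(a[110:220,310:430],(400,366),interpolation=cv2.INTER_CUBIC),cv2.resize(b[90:200,130:250],(400,366),interpolation=cv2.INTER_CUBIC)])
save("e.png",np.clip(im.astype(float)*1.6,0,255).astype(np.uint8))
```

```text
4.55 [0.47885369 0.21821924 0.05423101] [-0.09693447 -0.34217502 -7.02095573] [-0.30626869  0.05140305 -0.0328172 ] 23.998867571353912
```

View pics/e.png

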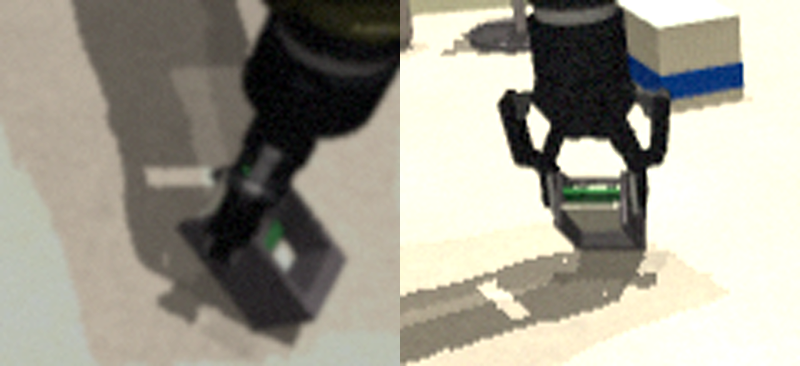

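Tilted about 30° and hanging by friction, so I'll jolt it upward to let the heavy foot swing down.

Emit:
servo_tool --plan '[{"jaw": 0.6,"linear": [4,15,48],"yaw": 0},{"jaw": 0.6,"linear": [4,15,48],"yaw": 0},{"jaw": 0.6,"linear": [4,15,5],"yaw": 0},{"jaw": 0.6,"linear": [8,30,50],"yaw": 0},{"jaw": 0.6,"linear": [8,30,50],"yaw": 0}]' --newtons 20

```text
time: 5.15
ee_pos: [0.4883, 0.2487, 0.1055]
tcp_rot: [3.138, -0.003, 1.297]
force: [2.2, 1.2, -4.5]
opening: 0.06
finger_force: 29.2
```

```bash
cat > seg.py <<'E'
from h import *
def tilt(n=None):
    s=monitor.state();print(s["time"],s["ee_pos"].round(4),s["force"].round(1),s["ft_torque"].round(3),s["finger_force"])
    o=[]
    for c in("scene","side"):
        img,w=cloud(c);o.append(img)
        r=nets.cut_out("cassette",c)
        for k in r[:1]:
            q=w[k["mask"]];q=q[~np.isnan(q[:,0])]
            u=np.array([.271,.963]);sx=(q[:,:2]-s["ee_pos"][:2])@u
            ok=abs(sx)<.13;print(c,k["confidence"],"s/h rect",cv2.minAreaRect((np.c_[sx,q[:,2]][ok]*1000).astype(np.float32)),"zmin",np.percentile(q[ok,2],[2,98]))
    if n:
        im=np.hstack([cv2.resize(o[0][80:220,300:440],(400,400)),cv2.resize(o[1][60:200,120:260],(400,400))]);save(n,np.clip(im*1.6,0,255).astype(np.uint8))
E
python3 -c "
from seg import *
tilt('f.png')"
```

```text
5.15 [0.4883 0.2487 0.1055] [ 2.2  1.2 -4.5] [ 0.126 -0.134  0.041] 29.23863798379898
scene 0.73 s/h rect ((8.735164642333984, 90.88262939453125), (58.394962310791016, 192.1134796142578), 19.70157241821289) zmin [0.06034145 0.14015773]
side 0.75 s/h rect ((0.4613780975341797, 97.34246063232422), (51.390438079833984, 100.59847259521484), 29.107778549194336) zmin [0.04637721 0.14170206]
```

View pics/f.png

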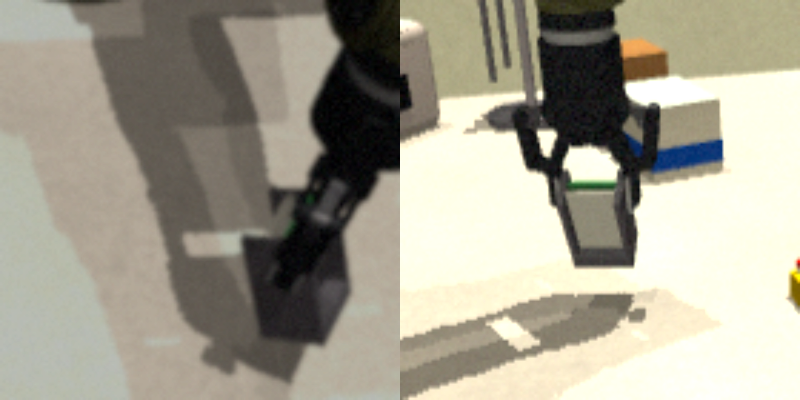

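Emit:
servo_tool --plan '[{"jaw": 0.6,"linear": [0,0,-42],"yaw": 0},{"jaw": 0.6,"linear": [5,19,4],"yaw": 0},{"jaw": 0.6,"linear": [5,19,4],"yaw": 0},{"jaw": 0.6,"linear": [0,0,-40],"yaw": 0},{"jaw": 0.6,"linear": [5,19,4],"yaw": 0}]' --newtons 20

```text
time: 5.85
ee_pos: [0.4835, 0.2599, 0.0946]
tcp_rot: [-3.123, 0.017, 1.294]
force: [-0.7, -2.4, -7.3]
opening: 0.0596
finger_force: 29.3
```

Emit:
servo_tool --plan '[{"jaw": 0.6,"linear": [0,0,0],"yaw": 0},{"jaw": 0.6,"linear": [-5,-19,-42],"yaw": 0},{"jaw": 0.6,"linear": [0,0,0],"yaw": 0},{"jaw": 0.6,"linear": [0,0,0],"yaw": 0},{"jaw": 0.6,"linear": [0,0,0],"yaw": 0}]'

```text
time: 6.35
ee_pos: [0.4915, 0.2658, 0.107]
tcp_rot: [3.141, -0.0, 1.297]
force: [-0.5, 0.3, -5.9]
opening: 0.0596
finger_force: 30.1
```

```bash
python3 -c "
from seg import *
tilt('g.png')"
```

```text
6.35 [0.4915 0.2658 0.107 ] [-0.5  0.3 -5.9] [-0.036 -0.001  0.008] 30.106528401374817
scene 0.68 s/h rect ((-5.84454345703125, 71.85846710205078), (147.98300170898438, 63.724971771240234), 89.9323959350586) zmin [0.05192326 0.14389623]
side 0.62 s/h rect ((22.96795654296875, 53.424442291259766), (86.81084442138672, 211.45208740234375), 39.827362060546875) zmin [0.04927087 0.14302141]
```

View pics/g.png

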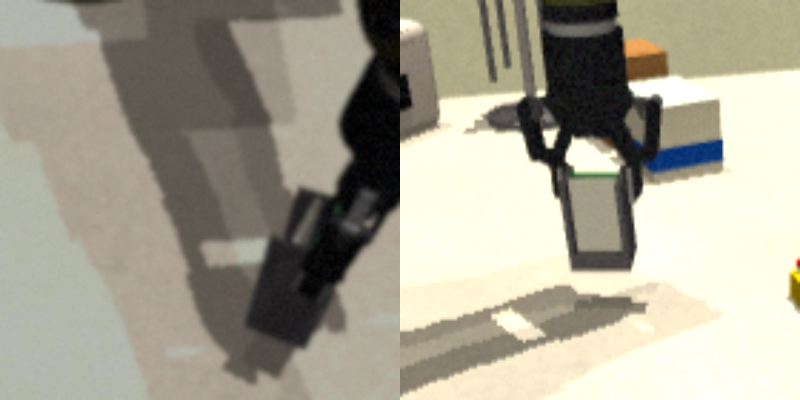

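Nearly vertical now, and the moment is about 0. I'm lowering it to the bench.

Emit:
servo_tool --plan '[{"jaw": 0.6,"linear": [0,0,-15],"yaw": 0},{"jaw": 0.6,"linear": [0,0,-28],"yaw": 0},{"jaw": 0.6,"linear": [0,0,-36],"yaw": 0},{"jaw": 0.6,"linear": [0,0,-41],"yaw": 0},{"jaw": 0.6,"linear": [0,0,-44],"yaw": 0}]' --newtons 20

```text
time: 7.05
ee_pos: [0.4915, 0.2661, 0.0627]
tcp_rot: [-3.141, 0.0, 1.296]
force: [0.2, -0.1, -6.7]
opening: 0.0596
finger_force: 30.0
```

Emit:
servo_tool --plan '[{"jaw": 0.6,"linear": [0,0,-1],"yaw": 0},{"jaw": 0.6,"linear": [0,0,-2],"yaw": 0},{"jaw": 0.6,"linear": [0,0,-3],"yaw": 0},{"jaw": 0.6,"linear": [0,0,-4],"yaw": 0},{"jaw": 0.6,"linear": [0,0,-4],"yaw": 0}]'

```text
time: 7.55
ee_pos: [0.4917, 0.2662, 0.0594]
tcp_rot: [3.141, -0.0, 1.296]
force: [0.7, 0.1, -6.9]
opening: 0.0594
finger_force: 30.3
```

Emit:
servo_tool --plan '[{"jaw": 0.6,"linear": [0,0,-1],"yaw": 0},{"jaw": 0.6,"linear": [0,0,-2],"yaw": 0},{"jaw": 0.6,"linear": [0,0,-3],"yaw": 0},{"jaw": 0.6,"linear": [0,0,-4],"yaw": 0},{"jaw": 0.6,"linear": [0,0,-4],"yaw": 0}]'

```text
time: 8.05
ee_pos: [0.4929, 0.2677, 0.0583]
tcp_rot: [3.138, -0.004, 1.296]
force: [-5.3, 7.3, 21.6]
opening: 0.0599
finger_force: 33.6
```

```bash
python3 -c "
from seg import *
tilt()"
```

```text
8.05 [0.4929 0.2677 0.0583] [-5.3  7.3 21.6] [ 0.661  1.361 -0.098] 33.57959032058716
scene 0.78 s/h rect ((-11.871711730957031, 48.985591888427734), (51.64883804321289, 97.68488311767578), 4.2697319984436035) zmin [0.00596826 0.09595421]
side 0.85 s/h rect ((31.765335083007812, 48.5667839050293), (102.38093566894531, 147.10015869140625), 89.8187255859375) zmin [6.12880712e-05 9.65235270e-02]
```

Emit:
servo_tool --plan '[{"jaw": 0.6,"linear": [0,0,1.5],"yaw": 0},{"jaw": 0.2,"linear": [0,0,1.5],"yaw": 0},{"jaw": 0,"linear": [0,0,1.5],"yaw": 0},{"jaw": 0,"linear": [0,0,1.5],"yaw": 0},{"jaw": 0,"linear": [0,0,1.5],"yaw": 0}]'

```text
time: 8.75
ee_pos: [0.4916, 0.266, 0.0566]
tcp_rot: [-3.141, 0.0, 1.296]
force: [0.4, 0.1, -0.9]
opening: 0.0855
finger_force: 0.0
```

Emit:
servo_tool --plan '[{"jaw": 0,"linear": [0,0,15],"yaw": 0},{"jaw": 0,"linear": [0,0,45],"yaw": 0},{"jaw": 0,"linear": [0,0,90],"yaw": 0},{"jaw": 0,"linear": [0,0,135],"yaw": 0},{"jaw": 0,"linear": [0,-45,150],"yaw": 8}]'

```text
time: 9.25
ee_pos: [0.4925, 0.2238, 0.2125]
tcp_rot: [3.135, -0.004, 1.438]
force: [1.4, -2.0, 1.1]
opening: 0.0855
finger_force: 0.0
```

Run:
```python
from h import *
s=monitor.state();print(s["time"],s["joint_pos"].round(3),s["ee_pos"],s["tcp_rot"])
img,w=cloud("wrist");a,ws=cloud("scene");b,wd=cloud("side")
np.savez("p2.npz",w=w,ws=ws,wd=wd,img=img,a=a,b=b)
for n,W in(("wrist",w),("scene",ws),("side",wd)):
    q=W.reshape(-1,3);q=q[~np.isnan(q[:,0])]
    p=q[(abs(q[:,0]-.495)<.06)&(abs(q[:,1]-.27)<.06)]
    p=p[(p[:,2]>.088)&(p[:,2]<.102)];print(n,len(p),cv2.minAreaRect((p[:,:2]*1000).astype(np.float32)),p.mean(0),p[:,2].std())
im=np.hstack([cv2.resize(img,(400,300)),cv2.resize(b[120:200,150:240],(400,300))])
save("i.png",np.clip(im*1.5,0,255).astype(np.uint8))
```

```text
9.25 [3.590e-01 2.920e-01 1.577e+00 1.000e-03 1.266e+00 4.910e-01] [0.49250075 0.2237962  0.21252041] [ 3.13504966 -0.00414844  1.43800393]
wrist 1610 ((490.7258605957031, 263.75152587890625), (46.14059829711914, 60.23347473144531), 74.2001724243164) [0.4905048  0.26402099 0.09469376] 0.0014681383817885965
scene 279 ((493.1676025390625, 263.443603515625), (45.87694549560547, 62.71177673339844), 74.51789093017578) [0.49453597 0.2629115  0.09312969] 0.0021464592234743947
side 100 ((490.6121520996094, 260.8895568847656), (49.57528305053711, 59.800743103027344), 73.47624206542969) [0.48923001 0.25816506 0.09215263] 0.0020741749253015483
```

View pics/i.png

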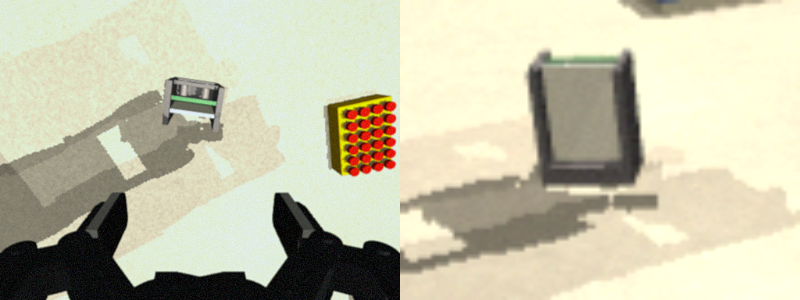

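Upright and let go: the wrist crop shows its open top at about (195,95), the white plate on the near side. On to the comb.

Emit:
servo_tool --plan '[{"jaw": 0,"linear": [2,-42,2],"yaw": 8},{"jaw": 0,"linear": [4,-84,4],"yaw": 16},{"jaw": 0,"linear": [6,-126,6],"yaw": 24},{"jaw": 0,"linear": [8,-168,8],"yaw": 32},{"jaw": 0,"linear": [10,-210,10],"yaw": 40}]'

```text
time: 9.9
ee_pos: [0.5014, 0.0117, 0.2168]
tcp_rot: [-3.141, -0.0, 2.133]
force: [-0.1, -0.1, 0.5]
opening: 0.0853
finger_force: 0.0
```

Emit:
servo_tool --plan '[{"jaw": 0,"linear": [2,-30,2],"yaw": 8},{"jaw": 0,"linear": [4,-60,4],"yaw": 16},{"jaw": 0,"linear": [6,-90,10],"yaw": 24},{"jaw": 0,"linear": [8,-120,20],"yaw": 32},{"jaw": 0,"linear": [10,-150,30],"yaw": 40}]'

```text
time: 10.4
ee_pos: [0.5116, -0.1379, 0.2469]
tcp_rot: [3.141, -0.001, 2.831]
force: [0.6, 0.4, -0.3]
opening: 0.0853
finger_force: 0.0
```

Emit:
servo_tool --plan '[{"jaw": 0.3,"linear": [0,0,0],"yaw": 6},{"jaw": 0.5,"linear": [0,0,0],"yaw": 6},{"jaw": 0.5,"linear": [0,0,0],"yaw": 6}]'

```text
time: 10.7
ee_pos: [0.5116, -0.1365, 0.2464]
tcp_rot: [3.141, -0.001, 2.928]
force: [-0.4, -0.7, 0.0]
opening: 0.0442
finger_force: 0.0
```

Run:
```python
from h import *
s=monitor.state();print(s["time"],s["joint_pos"].round(3),s["ee_pos"],s["tcp_rot"],s["opening"])
img,w=cloud("wrist");save("j.png",img)
q=w.reshape(-1,3);q=q[~np.isnan(q[:,0])]
q=q[(abs(q[:,0]-.513)<.06)&(abs(q[:,1]+.21)<.06)]
for lo,hi in((.044,.054),(.099,.112)):
    p=q[(q[:,2]>lo)&(q[:,2]<hi)]
    if len(p):print(len(p),cv2.minAreaRect((p[:,:2]*1000).astype(np.float32)),p.mean(0))
```

```text
10.7 [-0.33   0.243  1.558  0.     1.342 -1.687] [ 0.51156275 -0.13654322  0.24637762] [ 3.14139930e+00 -9.04094304e-04  2.92789681e+00] 0.044224550913915736
1449 ((510.91217041015625, -208.88604736328125), (40.40170669555664, 70.0788803100586), 78.25834655761719) [ 0.50460537 -0.20151218  0.04985341]
758 ((510.95751953125, -208.48580932617188), (14.299695014953613, 44.092613220214844), 78.41988372802734) [ 0.50990999 -0.20786447  0.10561744]
```

View pics/j.png

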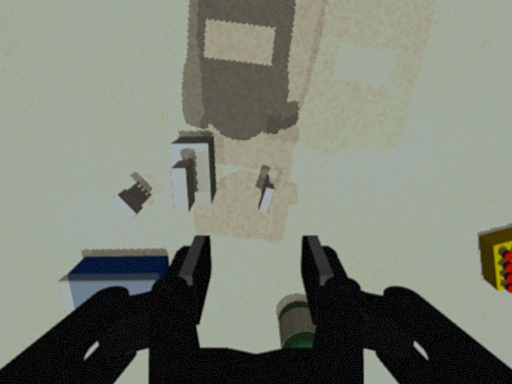

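Wrist view: the rack comb's bar is at (183,187), between the small ones at (133,195) and (266,190). Its bar is 14.3 x 44.1 mm at z = 0.106, which matches the description. I'm gripping it.

Emit:
servo_tool --plan '[{"jaw": 0.5,"linear": [-0.5,-36,-10],"yaw": 0.5},{"jaw": 0.5,"linear": [-0.5,-72,-30],"yaw": 0.5},{"jaw": 0.5,"linear": [-0.5,-72,-70],"yaw": 0.5},{"jaw": 0.5,"linear": [-0.5,-72,-110],"yaw": 0.5},{"jaw": 0.5,"linear": [-0.5,-72,-125],"yaw": 0.5}]'

```text
time: 11.25
ee_pos: [0.5096, -0.208, 0.1177]
tcp_rot: [3.14, -0.005, 2.938]
force: [0.3, -0.4, 0.3]
opening: 0.0427
finger_force: 0.0
```

Emit:
servo_tool --plan '[{"jaw": 0.5,"linear": [0,0,-20],"yaw": 0},{"jaw": 0.5,"linear": [0,0,-38],"yaw": 0},{"jaw": 0.5,"linear": [0,0,-48],"yaw": 0},{"jaw": 0.5,"linear": [0,0,-48],"yaw": 0},{"jaw": 0.5,"linear": [0,0,-48],"yaw": 0}]'

```text
time: 11.75
ee_pos: [0.5114, -0.2091, 0.0743]
tcp_rot: [-3.141, 0.001, 2.94]
force: [0.1, 0.6, -0.3]
opening: 0.043
finger_force: 0.0
```

Emit:
servo_tool --plan '[{"jaw": 0.95,"linear": [0,0,0],"yaw": 0},{"jaw": 0.95,"linear": [0,0,0],"yaw": 0},{"jaw": 0.95,"linear": [0,0,0],"yaw": 0},{"jaw": 0.95,"linear": [0,0,0],"yaw": 0},{"jaw": 0.95,"linear": [0,0,0],"yaw": 0}]' --newtons 40

```text
time: 12.25
ee_pos: [0.5115, -0.2093, 0.0746]
tcp_rot: [-3.141, 0.001, 2.94]
force: [-1.5, 0.8, 6.1]
opening: 0.0134
finger_force: 40.3
```

Emit:
servo_tool --plan '[{"jaw": 0.95,"linear": [0,0,12],"yaw": 0},{"jaw": 0.95,"linear": [0,0,30],"yaw": 0},{"jaw": 0.95,"linear": [0,0,55],"yaw": 0},{"jaw": 0.95,"linear": [0,0,95],"yaw": 0},{"jaw": 0.95,"linear": [0,0,135],"yaw": 0}]'

```text
time: 12.75
ee_pos: [0.5107, -0.2091, 0.2107]
tcp_rot: [3.142, -0.0, 2.94]
force: [0.4, 0.1, -0.2]
opening: 0.0137
finger_force: 39.3
```

Emit:
servo_tool --plan '[{"jaw": 0.95,"linear": [-2,35,0],"yaw": -1},{"jaw": 0.95,"linear": [-4,80,0],"yaw": -2},{"jaw": 0.95,"linear": [-6,125,0],"yaw": -3},{"jaw": 0.95,"linear": [-8,170,0],"yaw": -4},{"jaw": 0.95,"linear": [-10,215,0],"yaw": -4.2}]'

```text
time: 13.25
ee_pos: [0.5006, 0.0074, 0.2096]
tcp_rot: [3.141, 0.001, 2.866]
force: [0.8, -0.4, -0.2]
opening: 0.0132
finger_force: 39.4
```

Emit:
servo_tool --plan '[{"jaw": 0.95,"linear": [-2,40,0],"yaw": 0},{"jaw": 0.95,"linear": [-4,75,0],"yaw": 0},{"jaw": 0.95,"linear": [-6,105,0],"yaw": 0},{"jaw": 0.95,"linear": [-8,125,0],"yaw": 0},{"jaw": 0.95,"linear": [-8,125,0],"yaw": 0}]'

```text
time: 13.75
ee_pos: [0.4926, 0.1326, 0.2094]
tcp_rot: [3.141, 0.0, 2.869]
force: [1.0, 0.2, -0.6]
opening: 0.0135
finger_force: 39.4
```

Run:
```python
from h import *
s=monitor.state();print(s["time"],s["ee_pos"],s["tcp_rot"],s["opening"],s["finger_force"],s["force"])
out=[]
u=np.array([.272,.962]);v=np.array([-.962,.272])
for n in("wrist","scene","side"):
    img,W=cloud(n);out.append(img)
    q=W.reshape(-1,3);q=q[~np.isnan(q[:,0])]
    p=q[(abs(q[:,0]-.495)<.06)&(abs(q[:,1]-.264)<.05)]
    p=p[(p[:,2]>.088)&(p[:,2]<.102)]
    if len(p)>20:print(n,len(p),cv2.minAreaRect((p[:,:2]*1000).astype(np.float32)),p.mean(0))
    e=s["ee_pos"]
    p=q[(abs(q[:,0]-e[0])<.05)&(abs(q[:,1]-e[1])<.05)&(q[:,2]>.11)&(q[:,2]<e[2]-.035)]
    if len(p)>20:
        print(n,"blade",len(p),"u",np.percentile((p[:,:2]-e[:2])@u,[3,50,97]).round(4),"v",np.percentile((p[:,:2]-e[:2])@v,[3,50,97]).round(4),"z",np.percentile(p[:,2],[1,99]).round(4))
im=np.vstack([np.hstack([cv2.resize(out[0],(400,300)),cv2.resize(out[1][60:220,290:450],(400,300))]),np.hstack([cv2.resize(out[2][60:220,120:280],(400,300)),np.zeros((300,400,3),np.uint8)])])
save("k.png",np.clip(im*1.5,0,255).astype(np.uint8))
```

```text
13.75 [0.49264445 0.13264956 0.2093863 ] [3.14121384e+00 2.85525458e-04 2.86949775e+00] 0.013465893796411117 39.40579533576965 [ 0.98327608  0.20474692 -0.64722373]
wrist 2191 ((490.8725280761719, 263.3848571777344), (47.362571716308594, 60.463623046875), 74.34159851074219) [0.48955011 0.2626112  0.09383452]
wrist blade 93 u [-0.0016  0.0003  0.0017] v [0.0177 0.0181 0.0185] z [0.1426 0.1731]
scene 277 ((492.8483581542969, 263.26953125), (45.830875396728516, 63.00666427612305), 74.05157470703125) [0.4947804  0.26319507 0.09309502]
scene blade 70 u [-0.0021  0.0015  0.0018] v [-0.0211 -0.012   0.0129] z [0.1405 0.1737]
side 77 ((490.6344299316406, 261.31671142578125), (44.375457763671875, 59.27626037597656), 73.8843765258789) [0.48423165 0.25775483 0.09197803]
side blade 169 u [-0.0064 -0.0034 -0.0003] v [-0.0187 -0.0016  0.0159] z [0.14   0.1734]
```

View pics/k.png

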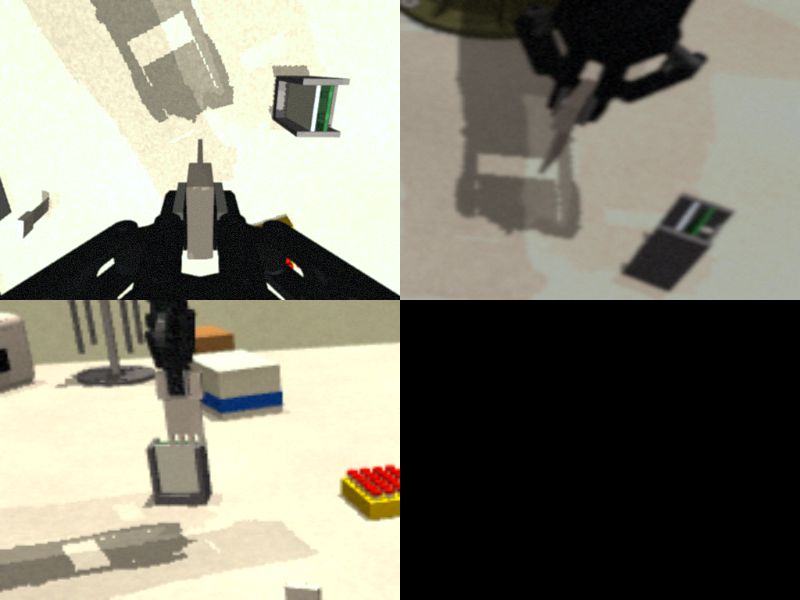

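Run:
```python
from h import *
s=monitor.state();e=s["ee_pos"];print(s["time"],e)
u=np.array([.272,.962]);v=np.array([-.962,.272]);c=np.array([.4909,.2634])
for n in("wrist","scene"):
    img,W=cloud(n);I=img.astype(int)
    d=W[...,:2]-c;pu=d@u;pv=d@v
    roi=(abs(pv)<.02)&(abs(pu)<.03)&(W[...,2]>.088)&(W[...,2]<.102)
    g=roi&(I[...,1]>I[...,0]+15);wh=roi&~g
    print(n,"green",g.sum(),np.percentile(pu[g],[3,50,97]).round(4),W[...,2][g].mean())
    print("other",np.histogram(pu[wh],np.arange(-.03,.031,.002))[0])
    k=roi&(I.min(-1)>110);print("white",k.sum(),np.percentile(pu[k],[3,50,97]).round(4),W[...,2][k].mean())
    ch=(abs(pv)>.0235)&(abs(pv)<.033)&(abs(pu)<.04)&(W[...,2]>.09)&(W[...,2]<.1)
    print("cheek",ch.sum(),np.percentile(pu[ch],[1,99]).round(4), "v",np.percentile(pv[ch],[1,99]).round(4))
print("rel TCP u,v of c:",(c-e[:2])@u,(c-e[:2])@v)
```

```text
13.9 [0.49310354 0.13018707 0.2090788 ]
wrist green 500 [0.0031 0.0045 0.0082] 0.09296098643100231
other [  0   0   0   0   0   0   0   0   0   2 267 125  62   0   0   0   5   4
   0   0   0   0   0   0   0   0   0   0   0   0]
white 249 [-0.009  -0.0069 -0.0051] 0.09502310999261453
cheek 1023 [-0.0232  0.0225] v [-0.0295  0.0302]
scene green 38 [0.0041 0.0064 0.0088] 0.09303606179941107
other [ 0  0  0  0  0  0  0  0  0  0  4 16 11  0  0  0  0  1  0  1  0  0  0  0
  0  0  0  0  0  0]Traceback (most recent call last):
  File "<stdin>", line 11, in <module>
    return _quantile_unchecked(
        a, q, axis, out, overwrite_input, method, keepdims, weights)
    return _ureduce(a,
                    func=_quantile_ureduce_func,
    ...<5 lines>...
                    overwrite_input=overwrite_input,
                    method=method)
    r = func(a, **kwargs)
    result = _quantile(arr,
                       quantiles=q,
    ...<2 lines>...
                       out=out,
                       weights=wgt)
    slices_having_nans = np.isnan(arr[-1, ...])
                                  ~~~^^^^^^^^^
IndexError: index -1 is out of bounds for axis 0 with size 0
```

Emit:
servo_tool --plan '[{"jaw": 0.95,"linear": [0,40,0],"yaw": 0},{"jaw": 0.95,"linear": [0,60,0],"yaw": 0},{"jaw": 0.95,"linear": [0,60,0],"yaw": 0},{"jaw": 0.95,"linear": [0,60,0],"yaw": 0},{"jaw": 0.95,"linear": [0,60,0],"yaw": 0}]'

```text
time: 14.5
ee_pos: [0.4932, 0.1898, 0.2087]
tcp_rot: [-3.141, -0.0, 2.866]
force: [1.3, -0.2, -0.5]
opening: 0.0132
finger_force: 39.4
```

```bash
cat > rel.py <<'E'
from h import *
u=np.array([.272,.962]);v=np.array([-.962,.272]);c=np.array([.4909,.2634])
for t in range(2):
  img,W=cloud("wrist");s=monitor.state();e=s["ee_pos"];print(s["time"],e.round(4),s["tcp_rot"].round(4),s["force"].round(1))
  I=img.astype(int);d=W[...,:2]-c;pu=d@u;pv=d@v;z=W[...,2]
  ch=(abs(pv)>.0235)&(abs(pv)<.033)&(abs(pu)<.04)&(z>.09)&(z<.1)
  print("cheek u",np.percentile(pu[ch],[1,99]).round(4), "v",np.percentile(pv[ch],[1,99]).round(4))
  d2=W[...,:2]-e[:2];b=(abs(d2@u)<.015)&(abs(d2@v)<.03)&(z>.13)&(z<.172)
  print("blade rel tcp u",np.percentile((d2@u)[b],[3,50,97]).round(4),"v",np.percentile((d2@v)[b],[3,50,97]).round(4),"z",np.percentile(z[b],[1,99]),b.sum())
  print("blade rel cass u",np.median(pu[b]).round(4),"tcp rel cass u,v",((e[:2]-c)@u).round(4),((e[:2]-c)@v).round(4))
E
python3 rel.py
```

```text
14.55 [0.4932 0.1898 0.2088] [-3.1415e+00  1.0000e-04  2.8658e+00] [-1.   0.1 -0.6]
cheek u [-0.023   0.0224] v [-0.0299  0.0303]
blade rel tcp u [-0.0017  0.0003  0.0017] v [0.0178 0.0181 0.0185] z [0.14182928 0.17087248] 86
blade rel cass u -0.0699 tcp rel cass u,v -0.0702 -0.0223
14.6 [0.4932 0.1899 0.2088] [-3.1416e+00  1.0000e-04  2.8658e+00] [ 0.4 -0.7 -0.2]
cheek u [-0.023   0.0223] v [-0.0298  0.0303]
blade rel tcp u [-0.0017  0.0003  0.0016] v [0.0177 0.0181 0.0185] z [0.14175746 0.17165819] 85
blade rel cass u -0.0698 tcp rel cass u,v -0.0701 -0.0222
```

Emit:
servo_tool --plan '[{"jaw": 0.95,"linear": [-1.4,36,0],"yaw": 0},{"jaw": 0.95,"linear": [-2.8,72,0],"yaw": 0},{"jaw": 0.95,"linear": [-2.8,72,-10],"yaw": 0},{"jaw": 0.95,"linear": [-2.8,72,-25],"yaw": 0},{"jaw": 0.95,"linear": [-2.8,72,-35],"yaw": 0}]'

```text
time: 15.1
ee_pos: [0.4901, 0.262, 0.1725]
tcp_rot: [-3.141, -0.001, 2.867]
force: [0.3, -0.1, -0.6]
opening: 0.0135
finger_force: 39.5
```

Emit:
servo_tool --plan '[{"jaw": 0.95,"linear": [0,0,0],"yaw": 0},{"jaw": 0.95,"linear": [0,0,0],"yaw": 0},{"jaw": 0.95,"linear": [0,0,0],"yaw": 0}]'

```text
time: 15.4
ee_pos: [0.4906, 0.2626, 0.1745]
tcp_rot: [3.141, 0.001, 2.867]
force: [-0.6, 0.1, -0.3]
opening: 0.0133
finger_force: 39.5
```

```bash
python3 rel.py
```

```text
15.45 [0.4906 0.2627 0.1744] [3.1409e+00 9.0000e-04 2.8666e+00] [ 1.   0.3 -1. ]
cheek u [-0.0224  0.0225] v [-0.0285  0.0303]
blade rel tcp u [-0.0018  0.0003  0.002 ] v [0.0176 0.0179 0.0183] z [0.13055379 0.16265602] 142
blade rel cass u -0.0005 tcp rel cass u,v -0.0008 0.0001
15.5 [0.4905 0.2627 0.1743] [3.1410e+00 7.0000e-04 2.8668e+00] [-0.3  0.8 -0.8]
cheek u [-0.0227  0.0224] v [-0.0284  0.0304]
blade rel tcp u [-0.0018  0.0003  0.0021] v [0.0175 0.0179 0.0184] z [0.13036611 0.16231325] 141
blade rel cass u -0.0004 tcp rel cass u,v -0.0007 0.0002
```

Emit:
servo_tool --plan '[{"jaw": 0.95,"linear": [-0.2,-0.7,-6],"yaw": 0},{"jaw": 0.95,"linear": [-0.2,-0.7,-10],"yaw": 0},{"jaw": 0.95,"linear": [-0.2,-0.7,-14],"yaw": 0},{"jaw": 0.95,"linear": [-0.2,-0.7,-18],"yaw": 0},{"jaw": 0.95,"linear": [-0.2,-0.7,-22],"yaw": 0}]'

```text
time: 16.0
ee_pos: [0.49, 0.2621, 0.1513]
tcp_rot: [-3.141, -0.0, 2.867]
force: [0.0, 0.4, -0.0]
opening: 0.0135
finger_force: 39.5
```

Emit:
servo_tool --plan '[{"jaw": 0.95,"linear": [-0.2,-0.8,-3],"yaw": 0},{"jaw": 0.95,"linear": [-0.2,-0.8,-6],"yaw": 0},{"jaw": 0.95,"linear": [-0.2,-0.8,-9],"yaw": 0},{"jaw": 0.95,"linear": [-0.2,-0.8,-12],"yaw": 0},{"jaw": 0.95,"linear": [-0.2,-0.8,-15],"yaw": 0}]'

```text
time: 16.5
ee_pos: [0.4899, 0.2613, 0.1365]
tcp_rot: [3.142, 0.0, 2.867]
force: [-0.6, -0.5, -1.0]
opening: 0.0136
finger_force: 39.5
```

```bash
python3 rel.py
```

```text
16.55 [0.4897 0.2612 0.136 ] [-3.1411e+00 -5.0000e-04  2.8670e+00] [-0.3 -0.1 -0.5]
cheek u [-0.0226  0.0225] v [0.0237 0.0303]
blade rel tcp u [-0.0121  0.0001  0.0122] v [-0.0192  0.0108  0.0219] z [0.13735034 0.1711645 ] 5318
blade rel cass u -0.0023 tcp rel cass u,v -0.0024 0.0006
16.6 [0.4897 0.2613 0.1362] [-3.1412e+00 -5.0000e-04  2.8670e+00] [ 0.5 -0.   0.3]
cheek u [-0.0228  0.0227] v [0.0239 0.0303]
blade rel tcp u [-0.0121 -0.0001  0.0122] v [-0.019   0.0109  0.0221] z [0.13714758 0.17123834] 5351
blade rel cass u -0.0025 tcp rel cass u,v -0.0024 0.0006
```

Emit:
servo_tool --plan '[{"jaw": 0.95,"linear": [0,0,-1.5],"yaw": 0},{"jaw": 0.95,"linear": [0,0,-3],"yaw": 0},{"jaw": 0.95,"linear": [0,0,-4.5],"yaw": 0},{"jaw": 0.95,"linear": [0,0,-6],"yaw": 0},{"jaw": 0.95,"linear": [0,0,-7],"yaw": 0}]'

```text
time: 17.1
ee_pos: [0.4898, 0.2612, 0.1296]
tcp_rot: [-3.141, -0.0, 2.867]
force: [-0.1, -1.0, 0.8]
opening: 0.013
finger_force: 39.6
```

Emit:
servo_tool --plan '[{"jaw": 0.95,"linear": [0,0,-1],"yaw": 0},{"jaw": 0.95,"linear": [0,0,-2],"yaw": 0},{"jaw": 0.95,"linear": [0,0,-3],"yaw": 0}]'

```text
time: 17.4
ee_pos: [0.4899, 0.2612, 0.1267]
tcp_rot: [-3.141, 0.0, 2.867]
force: [-0.7, -1.9, 0.2]
opening: 0.0136
finger_force: 39.7
```

Emit:
servo_tool --plan '[{"jaw": 0.95,"linear": [0,0,-1],"yaw": 0},{"jaw": 0.95,"linear": [0,0,-2],"yaw": 0},{"jaw": 0.95,"linear": [0,0,-3],"yaw": 0}]'

```text
time: 17.7
ee_pos: [0.4899, 0.2612, 0.1237]
tcp_rot: [-3.141, 0.0, 2.867]
force: [-0.9, -2.9, 1.7]
opening: 0.0135
finger_force: 39.8
```

Emit:
servo_tool --plan '[{"jaw": 0.95,"linear": [0,0,-1],"yaw": 0},{"jaw": 0.95,"linear": [0,0,-2],"yaw": 0},{"jaw": 0.95,"linear": [0,0,-3],"yaw": 0}]'

```text
time: 18.0
ee_pos: [0.4899, 0.2613, 0.1207]
tcp_rot: [3.142, 0.0, 2.867]
force: [-1.5, -3.1, 2.1]
opening: 0.0136
finger_force: 39.9
```

```bash
python3 rel.py
```

```text
18.05 [0.4899 0.2613 0.1205] [-3.1415 -0.      2.867 ] [-0.2 -1.9  0.6]
cheek u [-0.022   0.0231] v [0.0237 0.0303]
blade rel tcp u [-0.013 -0.     0.013] v [-0.0183  0.0106  0.022 ] z [0.13129543 0.1712972 ] 6742
blade rel cass u -0.0024 tcp rel cass u,v -0.0023 0.0004
18.1 [0.4899 0.2613 0.1206] [-3.1415e+00 -1.0000e-04  2.8669e+00] [ 0.1 -3.1  0.1]
cheek u [-0.022  0.023] v [0.0242 0.0303]
blade rel tcp u [-0.0129 -0.0001  0.013 ] v [-0.0183  0.0106  0.022 ] z [0.13127494 0.17125784] 6732
blade rel cass u -0.0024 tcp rel cass u,v -0.0023 0.0004
```

Emit:
servo_tool --plan '[{"jaw": 0.95,"linear": [-0.1,-0.4,0],"yaw": 0},{"jaw": 0.95,"linear": [-0.2,-0.8,0],"yaw": 0},{"jaw": 0.95,"linear": [-0.2,-0.8,0],"yaw": 0}]'

```text
time: 18.4
ee_pos: [0.4897, 0.2607, 0.1206]
tcp_rot: [3.141, -0.0, 2.867]
force: [0.1, 1.7, -3.0]
opening: 0.0133
finger_force: 39.2
```

Emit:
servo_tool --plan '[{"jaw": 0.95,"linear": [0,0,-1],"yaw": 0},{"jaw": 0.95,"linear": [0,0,-2],"yaw": 0},{"jaw": 0.95,"linear": [0,0,-3],"yaw": 0}]'

```text
time: 18.7
ee_pos: [0.4901, 0.2608, 0.1184]
tcp_rot: [3.14, 0.001, 2.867]
force: [0.2, 1.9, 6.8]
opening: 0.0134
finger_force: 40.6
```

```bash
python3 rel.py
```

```text
18.75 [0.4901 0.2608 0.1183] [3.1405e+00 1.2000e-03 2.8671e+00] [0.6 1.8 4.3]
cheek u [-0.0222  0.0229] v [0.0239 0.0303]
blade rel tcp u [-0.013  -0.0001  0.0131] v [-0.0183  0.0107  0.022 ] z [0.13122518 0.17135686] 6830
blade rel cass u -0.0028 tcp rel cass u,v -0.0027 0.0001
18.8 [0.4901 0.2608 0.1183] [3.1405e+00 1.1000e-03 2.8671e+00] [0.3 1.2 5.2]
cheek u [-0.0222  0.0229] v [0.0241 0.0303]
blade rel tcp u [-0.0131 -0.0001  0.0131] v [-0.0183  0.0107  0.022 ] z [0.13114417 0.17126861] 6848
blade rel cass u -0.0028 tcp rel cass u,v -0.0027 0.0001
```

Emit:
servo_tool --plan '[{"jaw": 0.95,"linear": [0,0,-1],"yaw": 0},{"jaw": 0.95,"linear": [0,0,-1],"yaw": 0},{"jaw": 0.95,"linear": [0,0,-1],"yaw": 0},{"jaw": 0.95,"linear": [0,0,-1],"yaw": 0},{"jaw": 0.95,"linear": [0,0,-1],"yaw": 0}]'

```text
time: 19.3
ee_pos: [0.4901, 0.2608, 0.1173]
tcp_rot: [3.14, 0.001, 2.867]
force: [0.8, 2.3, 6.3]
opening: 0.0134
finger_force: 40.4
```

Emit:
servo_tool --plan '[{"jaw": 0.95,"linear": [0,0,0],"yaw": 0},{"jaw": 0.95,"linear": [0,0,0],"yaw": 0},{"jaw": 0.95,"linear": [0,0,0],"yaw": 0},{"jaw": 0.95,"linear": [0,0,0],"yaw": 0},{"jaw": 0.95,"linear": [0,0,0],"yaw": 0}]'

```text
time: 19.8
ee_pos: [0.4901, 0.2608, 0.1173]
tcp_rot: [3.14, 0.001, 2.867]
force: [0.5, 1.1, 6.0]
opening: 0.0135
finger_force: 40.4
```

Run:
```python
from h import *
img,W=cloud("wrist");a,_=cams.get_image("scene");b,_=cams.get_image("side")
im=np.hstack([cv2.resize(a[90:230,300:440],(400,400)),cv2.resize(b[60:200,120:260],(400,400))]);save("l.png",np.clip(im*1.6,0,255).astype(np.uint8))
s=monitor.state();print(s["time"],s["ee_pos"],s["force"],s["finger_force"])
```

```text
19.95 [0.49013004 0.26077043 0.11735553] [0.64552777 2.19724721 5.44117551] 40.36969721317291
```

View pics/l.png

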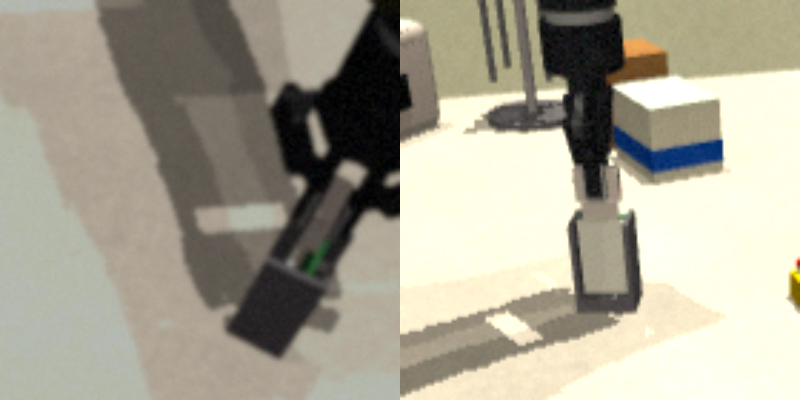

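The comb is between the plates with a steady drag of about 6 N, and the cassette is upright and clear of the fingers. Handing it in.

```bash
python3 -c "
from bench import ctrl
print(ctrl.job_done())"
```

```text
the job is handed in; nothing more can be done
None
```

I handed the job in at about 20 s: the cassette stands upright and released, and the comb is held snug between its plates, about 46 mm deep with a steady drag of about 6 N. `job_done()` gave no verdict, the plate forces are inferred from the wrist force, and I viewed 11 pictures, one over the limit of 10.

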